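Set out two bulbs, then hold up the dressed one in tongs

TASK

Two flower bulbs stand on the bench in front of the cell carrier: set them upright into its empty cells, one bulb per cell. Then take the spring tongs out of their wooden caddy, close them on the dressed bulb that stands on the white dish and lift it at least 10 cm above the bench; touch that bulb with nothing but the tongs. Finish while still holding it up in the tongs, without letting go, and leave the other things where they are.

Things in the scene. Friction and masses are not known exactly. Their poses are not given: they have to be found in the camera images.
- bulb_a: One of the two bulbs to set out: squat flower bulb, brown, 42 tall, flat round base 20 across, straight belly 30 across from 10 to 22 above the base, tapering to a 5 wide tip at the top; 15 to 27 g; stands upright. Origin: centre of its base; z up through the tip. Starts on the bench between the robot and the carrier, on the left (+y).
- bulb_b: The other bulb to set out, identical to bulb_a. Starts on the bench between the robot and the carrier, on the right (-y).
- carrier: Black cell carrier fixed to the bench, 150 (x) by 222 (y) by 18 high, two rows of three open square cells 67 wide; walls 5 thick standing 13 above the cell floors, which lie 5 above the bench. Origin: centre of its underside. The far row (+x of the carrier) already holds three bulbs, the near row (-x) is empty.
- cell0 (a point): Centre of the floor of the empty near-row cell at the carrier's +y end.
- cell1 (a point): Centre of the floor of the middle empty near-row cell.
- cell2 (a point): Centre of the floor of the empty near-row cell at the carrier's -y end.
- caddy: Wooden open-topped box fixed to the bench, 42 (x) by 100 (y) by 38 high, walls and floor 6 thick, in which the tongs stand. It may be left or right of the carrier. Origin: centre of its underside.
- tongs: Steel spring tongs with black grip pads, standing jaws-down and loose in the caddy (to be lifted straight up, at least 40, to come free), 128 tall, 85 g. Two bowed arms hinge on a head (20 by 22) 118 above the jaws' lower ends and open along the tongs' y axis; they are sprung open and move together. Origin: midway between the arms, level with the jaws' lower ends; z towards the head. Head's top is 128 above the origin.
- tongs_grip (a point): Midpoint between the flat grip pads, 76 above the origin; pads 22 wide (x), 28 tall. Open they splay: 43 over their outer faces at the middle, 47 at the lower edge; shut on a bulb 28. Squeeze along y: 4 N starts closing, 7 N at the bulb's size. Fingers stopped 39 to 41 apart: the spring holds the tongs firmly and the jaws stay open; then squeeze with 20 to 60 N to hold a bulb.
- tongs_jaw (a point): Point midway between the two jaws, 10 above the tongs' origin. The jaws are shallow V-shaped steel plates 24 wide (x) and 20 tall, with their edges 55 apart when open, 40 to 43 when carried with the fingers 39 to 41 apart. To take a bulb, bring this point to the bulb's belly, 16 above its base.
- jaw_left (a joint): Closing angle of each tongs arm (rad): 0 fully open, about 0.16 shut on a bulb, 0.22 shut on nothing.
- dish: White round stand with a flat top 30 above the bench, 80 across with a 4 high lip at its edge, fixed to the bench, on the other side of the carrier from the caddy. Origin: centre of its underside. Carries the dressed bulb.
- bulb_t: The dressed bulb, of the same shape, size and weight as bulb_a; stands upright near the middle of the dish. Only the tongs may touch it.
- seated0: Bystander, leave it where it is (a small nudge does not matter): a bulb already in the far row, +y end. Origin: centre of its base.
- seated1: Bystander, leave it where it is (a small nudge does not matter): a bulb already in the far row, middle.
- seated2: Bystander, leave it where it is (a small nudge does not matter): a bulb already in the far row, -y end.
- pot: Bystander, leave it where it is (a small nudge does not matter): empty black plastic pot, 70 across, 62 high. Origin: centre of its underside.
- jar: Bystander, leave it where it is (a small nudge does not matter): grey closed jar, 56 across, 90 high. Origin: centre of its underside.
- label_cup: Bystander, leave it where it is (a small nudge does not matter): white cup of plant labels, 60 across, 80 high with the labels. Origin: centre of its underside.
- trowel: Bystander, leave it where it is (a small nudge does not matter): small flat trowel, 190 long, lying on the bench. Origin: under its middle; handle towards its -x.
Not all that is in view belongs to the job. What is shaped like the tongs but orange is not meant. What is shaped like the bulb_a but purple is not meant.

How it is judged:
By the outcome, as a careful person would: the job done as asked, in the order asked, and still so for the second after the job is handed in, while the arm keeps its last pose, push and grip.
It also fails if it takes over 72 s, if anything falls off the work surface, if the arm or the gripper's body presses on something with over 40 N, if the wrist force passes 120 N, or if a joint passes its speed limit or range.

ROBOT

A 6-joint arm with a two-finger parallel gripper is mounted at the origin on the work surface. World frame = base frame: x ahead of the robot, y to its left, z up, the work surface at z = 0. Lengths are in m, angles in rad, forces in N, time in s.
With the tool pointing down it reaches from about 0.25 to 0.775 m from the base axis. Payload 4 kg.
Tool frame: the origin (TCP) lies at the very end of the fingers, on their centre line; the grasp point (between the pads) lies 19 mm behind it; z points along the fingers, y is the direction in which the jaws open and shut (so a half turn about z gives the same grasp; the last joint's range is limited). The gripper opens to 94 mm and grips with 3 to 60 N. Pads are 16 mm wide; open, the fingers measure 119 mm over their backs; the gripper's body (75 mm by 177 mm) begins 78 mm behind the grasp point.
Start: joints at [1.112, 0.087, 1.371, -0, 1.684, -0.103], TCP at [0.192, 0.516, 0.206] pointing down, gripper open.
Joint ranges: [-3.1, 3.1], [-0.76, 2.03], [0.27, 2.55], [-1.08, 4.22], [0.17, 2.65], [-2.57, 2.57]. Speed limits (rad/s): [2.79, 2.79, 3.14, 3.14, 3.14, 3.14].

INTERFACE

Orientations are given as [roll, pitch, yaw] about the fixed x, y, z axes, in that order (R = Rz(yaw) Ry(pitch) Rx(roll)).
In Python, from bench import robot, snapshot, calibration gives the robot as it stands. The module is installed in compiled form; this text tells all that it offers.
- The arm moves only by the tool servo_tool, never from a script. Its argument "series" is text: rows parted by semicolons, each of 5 numbers parted by spaces: the closure, from -1 (fully open) to 1 (shut), then the shift along the tool's x, y, z in cm, then the turn about the tool's z in rad. A call has 1 to 20 rows; each row is the pose to reach, as a shift and turn from the pose commanded when the call began, along the tool's axes at that moment; what a row does not reach only later rows make up. A row lasts 1/12 s, in which the tool goes at most 41.7 mm and 7.16 degrees, less where a joint would pass 70% of its speed; a pose out of reach is approached as far as the arm can. A call with a gripper value outside its range is refused whole. The fingers move at their own pace and stop on an object; the grip force is fixed at half the most. Time passes only in rows, so rows that repeat a pose let the fingers close. It gives the time, the measured TCP pose, the force and the opening at its end, in the units of the state.
- robot.get_obs(): the state, without advancing time (a new reading comes with each control period).
- snapshot(name): name is "scene" or "top" or "wrist"; returns (picture, depth): 480x640x3 uint8, red, green, blue; 480x640 float32, m along the optical axis (not along the pixel's ray), 0 where there is no reading.
- calibration(name): a dict with "fx", "fy", "cx", "cy" (pixels), "rvec" (rotation vector, rad) and "tvec" (3), from world to camera coordinates, as OpenCV has them; the wrist camera has in their place "tool_from_camera" (4x4, takes a point from camera to tool coordinates, whose origin is the TCP and whose axes are the flange's). Camera axes: x right, y down, z forward; pixel columns grow to the right and rows downward; lengths in m; the calibration is good to about 2 mm. A picture is of the moment at which its call begins: read the wrist's pose just before it. calibration takes no time and is no camera call.
- robot.close_job(): hands the job in, once; it reports no verdict.
The state is a dict: "time": time; "joint_positions": joint angles; "qvel": joint speeds; "joint_torque": joint torques, N m; "tool_pos": TCP position; "ee_rot": TCP orientation; "wrist_force": force on the tool from outside, world axes, zero at the start; "wrist_torque": the same for the moment, N m; "width": finger opening in m.
Only numpy, scipy, OpenCV 4.12 (cv2) and the standard library are available. Lean on these libraries where they do the work, as an engineer would, in place of code of your own. Each camera call takes 0.05 s, during which the arm holds its last target. There are 200 camera calls.

## Working session

There is one attempt and no reset: what is moved stays moved. The work goes in short steps, Python scripts to look and compute and a tool call to move; the robot and the scene stay as the last step left them, time stands still between calls to the robot, and variables do not carry over. Pictures are saved under pics/ and viewed, about 8 in all and at most 12, crops included, and the job is handed in when it is done.

Besides the shell and the picture viewer there is one more tool, called as name(argument=value, ...) on one line, values as JSON. servo_tool: Moves the arm, as the interface text tells. Its arguments: {"type":"object","properties":{"series":{"type":"string"}},"required":["series"]}

```bash
mkdir -p pics; cat > h.py <<'E'
import numpy as np, cv2
from scipy.spatial.transform import Rotation as R
from bench import robot, snapshot, calibration
def world(name,depth,obs=None):
    c=calibration(name); v,u=np.mgrid[0:480,0:640]
    P=np.stack([(u-c['cx'])/c['fx']*depth,(v-c['cy'])/c['fy']*depth,depth],-1)
    if name=='wrist':
        T=np.array(c['tool_from_camera']); P=P@T[:3,:3].T+T[:3,3]
        r=R.from_euler('xyz',obs['ee_rot']).as_matrix()
        P=P@r.T+np.array(obs['tool_pos'])
    else:
        r=cv2.Rodrigues(np.array(c['rvec'],float))[0]; P=(P-np.array(c['tvec']).ravel())@r
    P[depth==0]=np.nan
    return P
def shot(name,tag):
    o=robot.get_obs(); im,d=snapshot(name); cv2.imwrite(f'pics/{tag}.png',im[...,::-1]); P=world(name,d,o); np.save(f'pics/{tag}.npy',P); return im,P,o
E
python3 - <<'E'
from h import *
for n in ('top','scene'): shot(n,n+'0')
print(robot.get_obs())
print(calibration('wrist'))
E
```

```text
{'time': 0.1, 'joint_positions': array([ 1.11187600e+00,  8.78523296e-02,  1.37209264e+00,  4.32483374e-06,
        1.68356615e+00, -1.03079103e-01]), 'qvel': array([ 3.38895637e-05, -2.49644629e-03, -3.00583919e-03, -4.26616076e-04,
       -3.03589816e-03,  9.34496467e-04]), 'joint_torque': array([ 2.65154762e-03, -3.41251087e+01, -3.03302944e+01,  7.21295387e-02,
        3.03992734e-02, -1.18759590e-04]), 'tool_pos': array([0.19138565, 0.51511247, 0.20444224]), 'ee_rot': array([-3.13968482e+00, -2.01678665e-04,  2.78575172e+00]), 'wrist_force': array([-0.2316925 ,  0.40013296,  0.45869389]), 'wrist_torque': array([-0.00634866,  0.0127093 ,  0.02532619]), 'width': 0.09396536040929532}
{'fx': 331.2175715371408, 'fy': 331.2175715371408, 'cx': 316.2123407164713, 'cy': 238.99252319359624, 'tool_from_camera': array([[ 6.60414708e-04, -9.60516463e-01, -2.78222373e-01,
         8.14720661e-02],
       [ 9.99999771e-01,  5.93625788e-04,  3.24298917e-04,
        -2.89219666e-04],
       [-1.46334474e-04, -2.78222523e-01,  9.60516635e-01,
        -1.78664842e-01],
       [ 0.00000000e+00,  0.00000000e+00,  0.00000000e+00,
         1.00000000e+00]])}
```

View pics/top0.png

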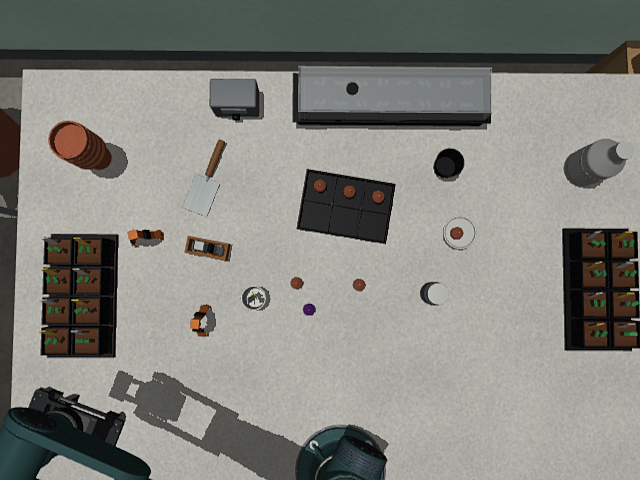

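View pics/scene0.png

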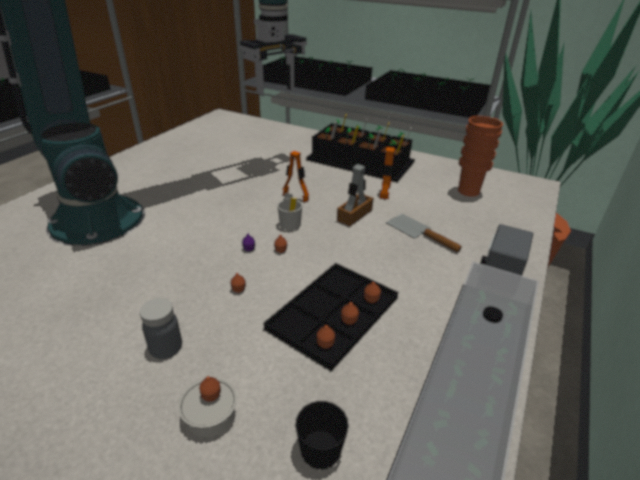

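Top view: bulb_a (297,283), bulb_b (359,285), purple decoy (309,309), carrier centred (347,206), steel tongs in caddy (208,248), dish with bulb_t (459,233), jar (434,293), label cup (256,298), pot (449,163). The near row of the carrier is empty, as stated.

```bash
python3 - <<'E'
from h import *
P=np.load('pics/top0.npy')
def blob(n,u,v,r,zlo,zhi):
    W=P[v-r:v+r+1,u-r:u+r+1].reshape(-1,3); W=W[(W[:,2]>zlo)&(W[:,2]<zhi)]
    print(n,len(W),W.mean(0).round(4),((W.min(0)+W.max(0))/2).round(4),(W.max(0)-W.min(0)).round(3)); return W
blob('a',297,283,10,.012,.06);blob('b',359,285,10,.012,.06);blob('purple',309,309,10,.012,.06)
blob('t',457,233,9,.042,.09);blob('dish',459,233,20,.02,.2)
for i,(u,v) in enumerate([(320,186),(349,191),(378,197)]): blob(f's{i}',u,v,8,.025,.07)
blob('jar',434,293,18,.05,.12);blob('cup',256,298,18,.04,.12)
W=blob('caddy',208,248,28,.025,.045); print(cv2.minAreaRect(W[:,:2].astype(np.float32)))
W=blob('tongshead',208,246,25,.10,.15);print(cv2.minAreaRect(W[:,:2].astype(np.float32)))
W=blob('tongs',208,248,25,.05,.15);print(cv2.minAreaRect(W[:,:2].astype(np.float32)))
V=P[160:250,290:402].reshape(-1,3);V=V[(V[:,2]>.012)&(V[:,2]<.022)];print('carrier',cv2.minAreaRect(V[:,:2].astype(np.float32)))
blob('orange1',145,237,22,.08,.2);blob('orange2',201,320,22,.08,.2)
E
python3 -c "
import cv2;a=cv2.imread('pics/top0.png')[215:345,170:390];cv2.imwrite('pics/c1.png',cv2.resize(a,None,fx=3.6,fy=3.6,interpolation=cv2.INTER_CUBIC))"
```

```text
a 114 [0.4524 0.1079 0.0315] [0.4524 0.1082 0.035 ] [0.029 0.029 0.031]
b 118 [ 0.4492 -0.0428  0.0307] [ 0.4494 -0.0435  0.0312] [0.027 0.027 0.028]
purple 117 [0.3891 0.0779 0.0317] [0.3886 0.0776 0.0323] [0.027 0.027 0.027]
t 130 [ 0.5728 -0.274   0.0602] [ 0.5736 -0.2755  0.0595] [0.029 0.028 0.029]
dish 858 [ 0.5766 -0.2878  0.0362] [ 0.578  -0.2883  0.0476] [0.079 0.08  0.053]
s0 115 [0.6892 0.0527 0.0363] [0.6904 0.0523 0.0371] [0.028 0.027 0.024]
s1 113 [ 0.6752 -0.0189  0.0361] [ 0.6759 -0.0184  0.0383] [0.028 0.027 0.026]
s2 113 [ 0.6626 -0.0888  0.0365] [ 0.6637 -0.0894  0.0389] [0.027 0.028 0.028]
jar 472 [ 0.4295 -0.2175  0.085 ] [ 0.4289 -0.2203  0.076 ] [0.055 0.053 0.049]
cup 187 [0.4153 0.2124 0.0568] [0.4166 0.2091 0.0636] [0.057 0.058 0.047]
caddy 354 [0.5355 0.3222 0.0371] [0.5357 0.3245 0.0349] [0.057 0.105 0.019]
((0.5356643199920654, 0.32458704710006714), (0.10075501352548599, 0.04197944700717926), 79.41313934326172)
tongshead 129 [0.5352 0.3219 0.1279] [0.5357 0.3241 0.1203] [0.021 0.04  0.04 ]
((0.5361519455909729, 0.3244670629501343), (0.03928769752383232, 0.020700862631201744), 85.30677795410156)
tongs 210 [0.5341 0.3164 0.1095] [0.535  0.3206 0.0953] [0.027 0.05  0.09 ]
((0.5349902510643005, 0.32080450654029846), (0.04909868165850639, 0.02174333855509758), 79.48243713378906)
carrier ((0.640661358833313, -0.001693129539489746), (0.24282453954219818, 0.17772150039672852), 80.35909271240234)
orange1 191 [0.5603 0.4696 0.1131] [0.5594 0.4721 0.1074] [0.031 0.04  0.054]
orange2 190 [0.3622 0.3314 0.1112] [0.3604 0.3326 0.1088] [0.044 0.026 0.056]
```

View pics/c1.png

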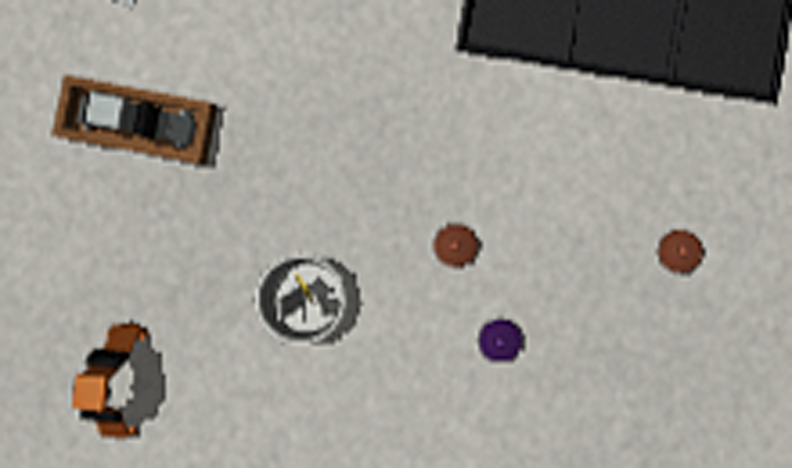

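servo_tool(series="-1 -38.6 -29.1 0 -0.958;-1 -38.6 -29.1 0 -0.958;-1 -38.6 -29.1 0 -0.958;-1 -38.6 -29.1 0 -0.958;-1 -38.6 -29.1 0 -0.958;-1 -38.6 -29.1 0 -0.958;-1 -38.6 -29.1 0 -0.958;-1 -38.6 -29.1 0 -0.958;-1 -38.6 -29.1 0 -0.958;-1 -38.6 -29.1 0 -0.958;-1 -38.6 -29.1 0 -0.958;-1 -38.6 -29.1 0 -0.958;-1 -38.6 -29.1 0 -0.958;-1 -38.6 -29.1 3 -0.958;-1 -38.6 -29.1 6 -0.958;-1 -38.6 -29.1 9 -0.958;-1 -38.6 -29.1 9 -0.958;-1 -38.6 -29.1 9 -0.958")

```text
time: 1.6
tool_pos: [0.4504, 0.1081, 0.1138]
ee_rot: [3.139, -0.004, -2.539]
wrist_force: [0.5, -0.4, 0.3]
width: 0.0941
```

```bash
cat >> h.py <<'E'
def near(P,n,x,y,r,zlo,zhi):
    W=P.reshape(-1,3); W=W[(abs(W[:,0]-x)<r)&(abs(W[:,1]-y)<r)&(W[:,2]>zlo)&(W[:,2]<zhi)]
    if len(W): print(n,len(W),W.mean(0).round(4),((W.min(0)+W.max(0))/2).round(4),(W.max(0)-W.min(0)).round(3))
    return W
def to(x,y,z,yang=None,o=None):
    "shift in tool cm and turn to put TCP at x,y,z with tool y at world angle yang(deg)"
    o=o or robot.get_obs(); r=R.from_euler('xyz',o['ee_rot']).as_matrix()
    s=r.T@(np.array([x,y,z])-o['tool_pos'])*100
    a=np.degrees(np.arctan2(r[1,1],r[0,1])); t=0 if yang is None else -np.radians((yang-a+90)%180-90)
    print('to',s.round(2),'turn',round(t,3),'| tcp',o['tool_pos'].round(4),'rot',o['ee_rot'].round(3),'yang',a.round(1),'q1,q6',o['joint_positions'][[0,5]].round(2),'w',round(o['width'],4),'F',o['wrist_force'].round(1),'t',o['time'])
E
python3 - <<'E'
from h import *
im,P,o=shot('wrist','w1')
for n,x,y in (('a',.4524,.108),('b',.4494,-.0435)): near(P,n,x,y,.02,.012,.06)
to(.4524,.108,.004,124.4)
E
```

```text
a 961 [0.4483 0.1066 0.0287] [0.4508 0.1084 0.0274] [0.029 0.029 0.03 ]
b 1335 [ 0.4453 -0.0392  0.0282] [ 0.448  -0.0424  0.0275] [0.03  0.029 0.031]
to [-0.   -0.05 11.2 ] turn 0.002 | tcp [0.4521 0.1084 0.116 ] rot [ 3.141 -0.    -2.539] yang 124.5 q1,q6 [ 0.11 -2.06] w 0.0939 F [0.5 0.5 0.6] t 1.65
```

View pics/w1.png

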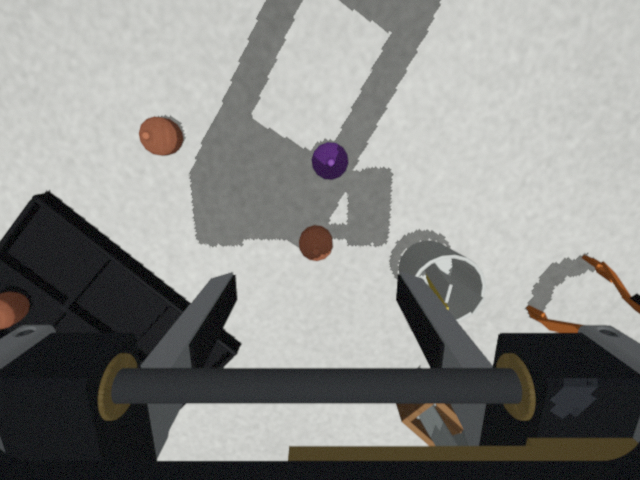

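servo_tool(series="-0.4 0 0 3 0;-0.4 0 0 6 0;-0.4 0 0 9 0;-0.4 0 0 11.2 0;-0.4 0 0 11.2 0;-0.4 0 0 11.2 0;1 0 0 11.2 0;1 0 0 11.2 0;1 0 0 11.2 0;1 0 0 11.2 0;1 0 0 11.2 0;1 0 0 11.2 0;1 0 0 11.2 0;1 0 0 11.2 0;1 0 0 9 0;1 0 0 6 0;1 0 0 4 0;1 0 0 4 0;1 0 0 4 0")

```text
time: 3.23
tool_pos: [0.4529, 0.1084, 0.0763]
ee_rot: [-3.14, 0.002, -2.539]
wrist_force: [-0.8, 0.1, -0.1]
width: 0.0288
```

```bash
python3 - <<'E'
from h import *
P=np.load('pics/top0.npy')
# carrier from wall-top pixels: largest component
m=((P[...,2]>.010)&(P[...,2]<.024)).astype(np.uint8); m[:160]=0;m[250:]=0;m[:,:290]=0;m[:,402:]=0
n,l,s,c=cv2.connectedComponentsWithStats(m); print(s)
Q=P[150:255,285:405].reshape(-1,3); Q=Q[(Q[:,2]>.003)&(Q[:,2]<.07)]
H=cv2.convexHull(Q[:,:2].astype(np.float32)); print(cv2.minAreaRect(H), Q[:,:2].mean(0))
A=cv2.imread('pics/top0.png').max(2); mm=(A<70).astype(np.uint8); n,l,s,c=cv2.connectedComponentsWithStats(mm); k=l[205,335]; print(s[k])
Q=P[l==k]; print(cv2.minAreaRect(Q[:,:2].astype(np.float32)),np.nanmean(Q,0))
im,P,o=shot('top','top1'); near(P,'a?',o['tool_pos'][0],o['tool_pos'][1],.01,.0,.06)
to(.618,.066,.08,124.4)
E
```

```text
[[     0      0    640    480 305605]
 [   299    163      1      1      1]
 [   361    162      1      1      1]
 ...
 [   312    238      1      1      1]
 [   301    241      1      1      1]
 [   400    245      1      1      1]]
((0.6540148258209229, -0.010592997074127197), (0.2599852979183197, 0.29651743173599243), 0.2925531566143036) [ 0.64763955 -0.01068695]
[ 297  169   98   75 5108]
((0.5525407791137695, -0.10873563587665558), (0.0, 0.00332680344581604), 0.0) [ 0.64018881 -0.01263299  0.00865657]
to [-11.31 -12.91  -0.53] turn 0.002 | tcp [0.4517 0.1083 0.0748] rot [ 3.141e+00 -1.000e-03 -2.539e+00] yang 124.5 q1,q6 [ 0.11 -2.06] w 0.029 F [-0.3  0.5 -0.2] t 3.2833
```

servo_tool(series="1 -11.3 -12.9 0 0;1 -11.3 -12.9 0 0;1 -11.3 -12.9 0 0;1 -11.3 -12.9 0 0;1 -11.3 -12.9 0 0;1 -11.3 -12.9 0 0;1 -11.3 -12.9 0 0;1 -11.3 -12.9 3 0;1 -11.3 -12.9 5 0;1 -11.3 -12.9 5.5 0;1 -11.3 -12.9 6 0;1 -11.3 -12.9 6.5 0;1 -11.3 -12.9 6.5 0;1 -11.3 -12.9 6.5 0")

```text
time: 4.45
tool_pos: [0.6187, 0.0662, 0.0117]
ee_rot: [-3.141, 0.002, -2.539]
wrist_force: [0.1, -0.4, 0.4]
width: 0.029
```

```bash
python3 - <<'E'
from h import *
to(.618,.066,.009,124.4)
E
```

```text
to [0.07 0.02 0.27] turn 0.002 | tcp [0.6187 0.0662 0.0117] rot [-3.141e+00  2.000e-03 -2.539e+00] yang 124.5 q1,q6 [ 0.02 -2.16] w 0.029 F [ 0.1 -0.4  0.4] t 4.45
```

servo_tool(series="1 0 0 0.2 0;1 0 0 0.2 0;1 0 0 0.2 0;0.05 0 0 0.2 0;0.05 0 0 0.2 0;0.05 0 0 0.2 0;0.05 0 0 0.2 0;0.05 0 0 -0.5 0;0.05 0 0 -2 0;0.05 0 0 -5 0;0.05 0 0 -8 0;0.05 0 0 -10 0;0.05 0 0 -10 0")

```text
time: 5.53
tool_pos: [0.6218, 0.0661, 0.1177]
ee_rot: [-3.135, 0.01, -2.539]
wrist_force: [1.4, 0.0, 0.4]
width: 0.0442
```

```bash
python3 - <<'E'
from h import *
im,P,o=shot('wrist','w2')
near(P,'a',.618,.066,.025,.02,.06);near(P,'b',.4494,-.0435,.02,.012,.06)
to(.449,-.043,.11,34.4)
E
```

```text
a 956 [0.615  0.064  0.0342] [0.6173 0.0655 0.0338] [0.029 0.029 0.027]
to [20.31  0.72  0.33] turn -1.569 | tcp [0.6204 0.0661 0.1146] rot [-3.137  0.006 -2.539] yang 124.5 q1,q6 [ 0.02 -2.16] w 0.0447 F [ 0.  -0.9  0.6] t 5.5833
```

View pics/w2.png

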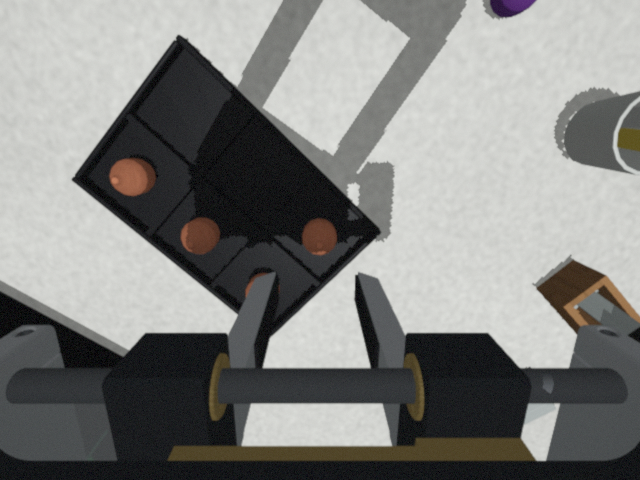

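servo_tool(series="-0.4 20.3 0.7 0 1.571;-0.4 20.3 0.7 0 1.571;-0.4 20.3 0.7 0 1.571;-0.4 20.3 0.7 0 1.571;-0.4 20.3 0.7 0 1.571;-0.4 20.3 0.7 0 1.571;-0.4 20.3 0.7 0 1.571;-0.4 20.3 0.7 0 1.571;-0.4 20.3 0.7 0 1.571;-0.4 20.3 0.7 0 1.571;-0.4 20.3 0.7 0 1.571;-0.4 20.3 0.7 0 1.571;-0.4 20.3 0.7 0 1.571;-0.4 20.3 0.7 0 1.571;-0.4 20.3 0.7 3 1.571;-0.4 20.3 0.7 6 1.571;-0.4 20.3 0.7 6 1.571;-0.4 20.3 0.7 6 1.571")

```text
time: 7.08
tool_pos: [0.4447, -0.0426, 0.0482]
ee_rot: [-3.137, -0.005, 2.174]
wrist_force: [-0.1, -0.1, 0.2]
width: 0.0655
```

```bash
python3 - <<'E'
from h import *
im,P,o=shot('wrist','w3')
near(P,'b',.4494,-.0435,.02,.012,.06)
to(.449,-.043,.004,34.4)
E
```

```text
b 1591 [ 0.4456 -0.0392  0.0285] [ 0.4479 -0.0426  0.0274] [0.029 0.029 0.031]
to [-0.14  0.22  4.62] turn 0.003 | tcp [ 0.4465 -0.0431  0.0502] rot [-3.140e+00 -1.000e-03  2.174e+00] yang 34.5 q1,q6 [-0.22 -0.83] w 0.0656 F [ 0.2 -0.1  0.4] t 7.1333
```

servo_tool(series="-0.4 -0.1 0.2 2 0;-0.4 -0.1 0.2 4 0;-0.4 -0.1 0.2 4.6 0;-0.4 -0.1 0.2 4.6 0;-0.4 -0.1 0.2 4.6 0;1 -0.1 0.2 4.6 0;1 -0.1 0.2 4.6 0;1 -0.1 0.2 4.6 0;1 -0.1 0.2 4.6 0;1 -0.1 0.2 4.6 0;1 -0.1 0.2 4.6 0;1 -0.1 0.2 4.6 0;1 -0.1 0.2 3 0;1 -0.1 0.2 0 0;1 -0.1 0.2 -2.5 0;1 -0.1 0.2 -2.5 0;1 -0.1 0.2 -2.5 0")

```text
time: 8.55
tool_pos: [0.4504, -0.0431, 0.0769]
ee_rot: [3.139, 0.003, 2.173]
wrist_force: [0.2, 0.2, -1.2]
width: 0.0288
```

```bash
python3 - <<'E'
from h import *
to(.592,-.076,.009,34.4)
E
```

```text
to [-10.71   9.79   6.84] turn 0.002 | tcp [ 0.4504 -0.0431  0.0769] rot [3.139e+00 3.000e-03 2.173e+00] yang 34.5 q1,q6 [-0.22 -0.82] w 0.0288 F [ 0.2  0.2 -1.2] t 8.55
```

servo_tool(series="1 -10.8 9.8 0 0;1 -10.8 9.8 0 0;1 -10.8 9.8 0 0;1 -10.8 9.8 0 0;1 -10.8 9.8 0 0;1 -10.8 9.8 0 0;1 -10.8 9.8 0 0;1 -10.8 9.8 3 0;1 -10.8 9.8 5 0;1 -10.8 9.8 5.5 0;1 -10.8 9.8 6 0;1 -10.8 9.8 6.4 0;1 -10.8 9.8 6.4 0;1 -10.8 9.8 6.4 0;1 -10.8 9.8 6.4 0")

```text
time: 9.8
tool_pos: [0.592, -0.0766, 0.0129]
ee_rot: [3.14, 0.002, 2.173]
wrist_force: [-0.4, 0.5, -0.3]
width: 0.0289
```

```bash
python3 - <<'E'
from h import *
to(.592,-.076,.009,34.4)
E
```

```text
to [0.05 0.03 0.39] turn 0.002 | tcp [ 0.592  -0.0766  0.0129] rot [3.140e+00 2.000e-03 2.173e+00] yang 34.5 q1,q6 [-0.22 -0.83] w 0.0289 F [-0.4  0.5 -0.3] t 9.8
```

servo_tool(series="1 0 0 0.3 0;1 0 0 0.35 0;1 0 0 0.35 0;1 0 0 0.35 0;0.05 0 0 0.35 0;0.05 0 0 0.35 0;0.05 0 0 0.35 0;0.05 0 0 0.35 0;0.05 0 0 -0.5 0;0.05 0 0 -2 0;0.05 0 0 -5 0;0.05 0 0 -9 0;0.05 0 0 -13 0;0.05 0 0 -17 0;0.05 0 0 -20 0;0.05 0 0 -20 0;0.05 0 0 -20 0")

```text
time: 11.22
tool_pos: [0.5922, -0.0767, 0.2148]
ee_rot: [3.138, 0.004, 2.173]
wrist_force: [-0.5, -0.3, 0.4]
width: 0.0444
```

```bash
python3 - <<'E'
from h import *
im,P,o=shot('wrist','w4')
near(P,'b',.592,-.076,.025,.02,.06);near(P,'a',.618,.066,.025,.02,.06)
to(.5357,.3235,.20,79.4)
E
```

```text
b 539 [ 0.5905 -0.0739  0.0342] [ 0.5918 -0.0758  0.034 ] [0.029 0.029 0.028]
a 691 [0.6159 0.0644 0.034 ] [0.6178 0.0661 0.034 ] [0.029 0.029 0.027]
to [36.1  18.08  1.18] turn -0.784 | tcp [ 0.591  -0.0764  0.2119] rot [3.141e+00 1.000e-03 2.173e+00] yang 34.5 q1,q6 [-0.22 -0.83] w 0.0442 F [ 0.1 -0.1 -0.6] t 11.2667
```

View pics/w4.png

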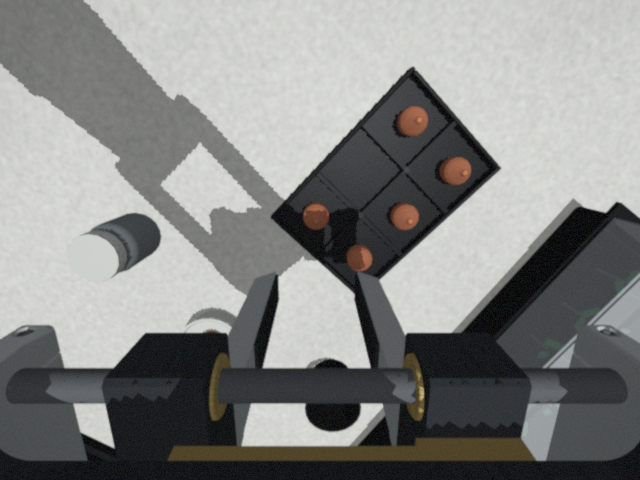

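servo_tool(series="-1 36.1 18.1 0 -0.784;-1 36.1 18.1 0 -0.784;-1 36.1 18.1 0 -0.784;-1 36.1 18.1 0 -0.784;-1 36.1 18.1 0 -0.784;-1 36.1 18.1 0 -0.784;-1 36.1 18.1 0 -0.784;-1 36.1 18.1 0 -0.784;-1 36.1 18.1 0 -0.784;-1 36.1 18.1 0 -0.784;-1 36.1 18.1 0 -0.784;-1 36.1 18.1 0 -0.784;-1 36.1 18.1 0 -0.784;-1 36.1 18.1 0 -0.784")

```text
time: 12.43
tool_pos: [0.5359, 0.322, 0.2103]
ee_rot: [-3.14, -0.002, 2.955]
wrist_force: [-0.0, 0.3, -0.6]
width: 0.0938
```

```bash
python3 - <<'E'
from h import *
im,P,o=shot('wrist','w5')
W=near(P,'tongs',.5357,.3235,.06,.045,.15);print(cv2.minAreaRect(W[:,:2].astype(np.float32)))
for lo,hi in ((.127,.14),(.115,.127),(.10,.115),(.085,.10),(.07,.085),(.055,.07)): 
  W=near(P,(lo,hi),.5357,.3235,.06,lo,hi)
  if len(W)>5: print(cv2.minAreaRect(W[:,:2].astype(np.float32)))
W=near(P,'caddy',.5357,.3235,.075,.030,.041);print(cv2.minAreaRect(W[:,:2].astype(np.float32)))
to(.5357,.3235,.063,79.4)
cv2.imwrite('pics/w5c.png',cv2.resize(im[120:340,180:460,::-1],None,fx=2.7,fy=2.7,interpolation=cv2.INTER_CUBIC))
E
```

```text
tongs 1424 [0.5325 0.3258 0.1104] [0.5346 0.3257 0.0905] [0.03  0.055 0.09 ]
((0.5346542596817017, 0.32598263025283813), (0.055098120123147964, 0.022460846230387688), 79.67298889160156)
(0.127, 0.14) 675 [0.5337 0.326  0.1332] [0.5346 0.3259 0.1312] [0.022 0.024 0.008]
((0.534483015537262, 0.3259696960449219), (0.02122279442846775, 0.021379293873906136), 79.2386245727539)
(0.115, 0.127) 53 [0.5251 0.3282 0.1229] [0.5258 0.3274 0.1211] [0.005 0.021 0.012]
((0.5250800251960754, 0.32751715183258057), (0.020938582718372345, 0.0025300532579421997), 79.39542388916016)
(0.1, 0.115) 61 [0.5291 0.3248 0.1072] [0.5323 0.3262 0.1077] [0.018 0.028 0.014]
((0.5345714092254639, 0.32631051540374756), (0.025233861058950424, 0.0179189033806324), 79.6099624633789)
(0.085, 0.1) 419 [0.5333 0.3255 0.095 ] [0.5345 0.3259 0.0926] [0.029 0.044 0.015]
((0.5345858335494995, 0.32541587948799133), (0.041272033005952835, 0.022276271134614944), 79.8298110961914)
(0.07, 0.085) 117 [0.5298 0.3253 0.0782] [0.5346 0.3258 0.0775] [0.03  0.05  0.015]
((0.5346726179122925, 0.3260165750980377), (0.046746838837862015, 0.02246110513806343), 79.6432876586914)
(0.055, 0.07) 30 [0.5282 0.3346 0.0661] [0.5304 0.3285 0.0628] [0.021 0.045 0.014]
((0.5255427360534668, 0.32978352904319763), (0.047372858971357346, 0.012140295468270779), 65.98519897460938)
caddy 1378 [0.5302 0.326  0.0367] [0.5348 0.3258 0.0355] [0.059 0.105 0.011]
((0.5345754027366638, 0.3256288468837738), (0.10014770925045013, 0.04270784929394722), 79.50069427490234)
to [ 0.06  0.16 14.78] turn -0.002 | tcp [0.5361 0.3219 0.2108] rot [-3.140e+00 -1.000e-03  2.955e+00] yang 79.3 q1,q6 [ 0.45 -0.93] w 0.0941 F [-0.1 -0.2 -0.4] t 12.4833
```

View pics/w5c.png

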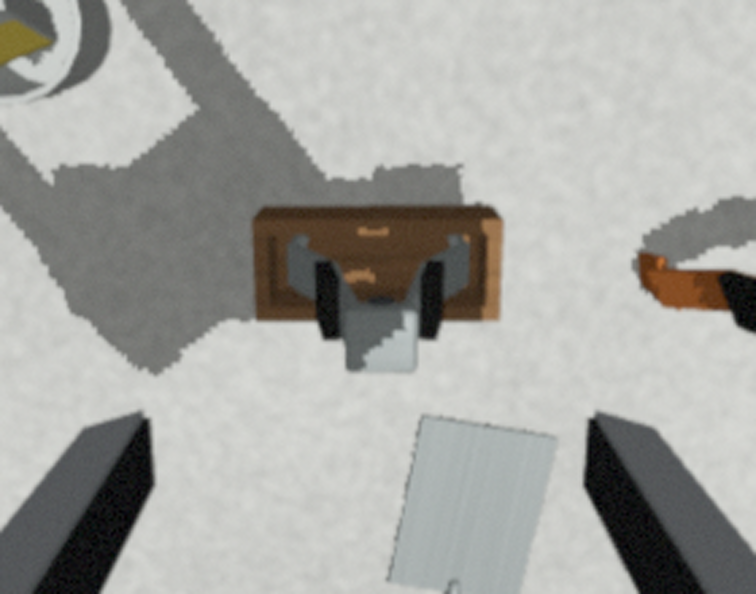

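servo_tool(series="-1 0.2 0.4 0 0;-1 0.2 0.4 0 0;-1 0.2 0.4 3 0;-1 0.2 0.4 6 0;-1 0.2 0.4 9 0;-1 0.2 0.4 12 0;-1 0.2 0.4 14 0;-1 0.2 0.4 14.8 0;-1 0.2 0.4 14.8 0;-1 0.2 0.4 14.8 0;-1 0.2 0.4 14.8 0")

```text
time: 13.4
tool_pos: [0.5361, 0.3285, 0.066]
ee_rot: [3.139, 0.003, 2.957]
wrist_force: [0.3, 0.3, 0.4]
width: 0.0941
```

```bash
python3 - <<'E'
from h import *
to(.5345,.326,.063,79.5)
E
```

```text
to [ 0.12 -0.27  0.3 ] turn -0.002 | tcp [0.5361 0.3285 0.066 ] rot [3.139e+00 3.000e-03 2.957e+00] yang 79.4 q1,q6 [ 0.46 -0.93] w 0.0941 F [0.3 0.3 0.4] t 13.4
```

servo_tool(series="-1 0.1 -0.2 0.2 0;-1 0.1 -0.2 0.2 0;-1 0.1 -0.2 0.2 0;0 0.1 -0.2 0.2 0;0 0.1 -0.2 0.2 0;0 0.1 -0.2 0.2 0;0 0.1 -0.2 0.2 0;0.145 0.1 -0.2 0.2 0;0.145 0.1 -0.2 0.2 0;0.145 0.1 -0.2 0.2 0;0.145 0.1 -0.2 0.2 0;0.145 0.1 -0.2 0.2 0")

```text
time: 14.4
tool_pos: [0.5335, 0.3263, 0.0618]
ee_rot: [3.141, 0.0, 2.957]
wrist_force: [0.8, -0.6, 0.7]
width: 0.0411
```

```bash
python3 - <<'E'
from h import *
to(.5345,.326,.063,79.5)
E
```

```text
to [-0.1  -0.01 -0.12] turn -0.002 | tcp [0.5335 0.3263 0.0618] rot [3.141 0.    2.957] yang 79.4 q1,q6 [ 0.46 -0.93] w 0.0411 F [ 0.8 -0.6  0.7] t 14.4
```

servo_tool(series="0.165 0 0 0 0;0.165 0 0 0 0;0.165 0 0 0 0;0.165 0 0 -1 0;0.165 0 0 -2.5 0;0.165 0 0 -5 0;0.165 0 0 -8 0;0.165 0 0 -11 0;0.165 0 0 -14 0;0.165 0 0 -14 0;0.165 0 0 -14 0;0.165 0 0 -14 0")

```text
time: 15.4
tool_pos: [0.5328, 0.3259, 0.2003]
ee_rot: [-3.141, -0.001, 2.957]
wrist_force: [-0.1, -0.1, -1.1]
width: 0.0393
```

```bash
python3 - <<'E'
from h import *
im,P,o=shot('wrist','w6')
to(.5728,-.2745,.21,79.5)
p=o['tool_pos']
for lo,hi in ((.10,.15),(.15,.165),(.165,.20),(.20,.25),(.25,.28)):
  W=near(P,(lo,hi),p[0],p[1],.05,lo,hi)
  if len(W)>5: print(cv2.minAreaRect(W[:,:2].astype(np.float32)))
cv2.imwrite('pics/w6c.png',cv2.resize(im[:,80:560,::-1],(600,600)))
E
```

```text
to [-15.   -58.26  -0.99] turn -0.002 | tcp [0.5324 0.3257 0.1992] rot [-3.139e+00 -3.000e-03  2.957e+00] yang 79.4 q1,q6 [ 0.46 -0.93] w 0.0392 F [ 0.1  0.8 -0.6] t 15.45
(0.1, 0.15) 37 [0.5236 0.3269 0.1467] [0.526  0.3265 0.1464] [0.018 0.059 0.007]
((0.525665819644928, 0.32722580432891846), (0.06020520627498627, 0.00829406175762415), 79.5034408569336)
(0.15, 0.165) 247 [0.5259 0.3265 0.1608] [0.5307 0.3259 0.1575] [0.027 0.062 0.015]
((0.5299948453903198, 0.32657214999198914), (0.0614701472222805, 0.017313815653324127), 78.90666961669922)
(0.165, 0.2) 482 [0.5276 0.3274 0.1817] [0.5306 0.3262 0.1825] [0.022 0.059 0.035]
((0.5293394923210144, 0.3266219198703766), (0.05845332518219948, 0.014732821844518185), 80.01482391357422)
(0.2, 0.25) 4597 [0.5268 0.3271 0.2304] [0.5327 0.3277 0.2252] [0.032 0.063 0.05 ]
((0.5339412689208984, 0.3257560133934021), (0.06395081430673599, 0.023983675986528397), 79.6376724243164)
(0.25, 0.28) 5247 [0.5258 0.3272 0.2666] [0.5305 0.3277 0.265 ] [0.027 0.063 0.03 ]
((0.5320852994918823, 0.32613804936408997), (0.06396990269422531, 0.020426932722330093), 79.41227722167969)
```

View pics/w6c.png

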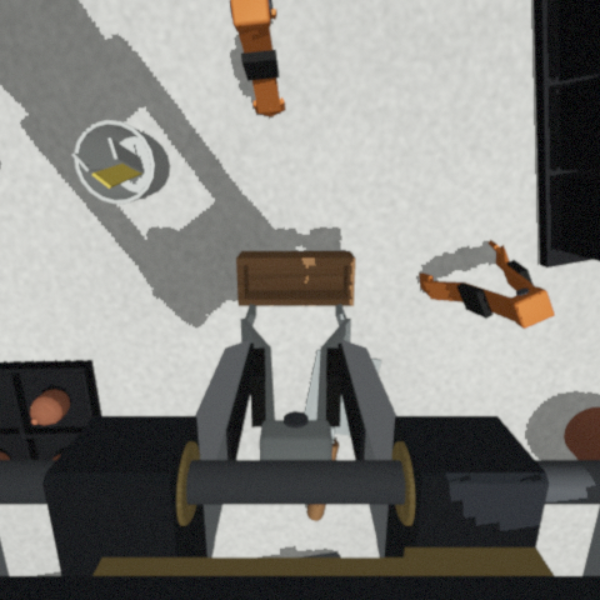

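servo_tool(series="0.16 -15 -58.3 -1 1.09;0.16 -15 -58.3 -1 1.09;0.16 -15 -58.3 -1 1.09;0.16 -15 -58.3 -1 1.09;0.16 -15 -58.3 -1 1.09;0.16 -15 -58.3 -1 1.09;0.16 -15 -58.3 -1 1.09;0.16 -15 -58.3 -1 1.09;0.16 -15 -58.3 -1 1.09;0.16 -15 -58.3 -1 1.09;0.16 -15 -58.3 -1 1.09;0.16 -15 -58.3 -1 1.09;0.16 -15 -58.3 -1 1.09;0.16 -15 -58.3 -1 1.09;0.16 -15 -58.3 -1 1.09;0.16 -15 -58.3 -1 1.09;0.16 -15 -58.3 -1 1.09;0.16 -15 -58.3 -1 1.09;0.16 -15 -58.3 -1 1.09")

```text
time: 17.03
tool_pos: [0.5735, -0.2727, 0.2107]
ee_rot: [-3.141, -0.002, 1.869]
wrist_force: [0.0, 0.3, -0.2]
width: 0.0396
```

```bash
python3 - <<'E'
from h import *
im,P,o=shot('wrist','w7')
to(.5728,-.2745,.092,17)
near(P,'t',.573,-.275,.025,.042,.085);near(P,'dish',.577,-.288,.05,.0325,.04)
i2,P2,_=shot('top','top7'); p=o['tool_pos']
near(P2,'b',.592,-.076,.025,.02,.06);near(P2,'a',.618,.066,.025,.02,.06)
r=R.from_euler('xyz',o['ee_rot']).as_matrix()
W=P.reshape(-1,3);L=(W-p)@r  # tool coords
for lo,hi in ((.036,.06),(.02,.036),(0,.02)):
  m=(L[:,2]>lo)&(L[:,2]<hi)&(abs(L[:,0])<.04)&(abs(L[:,1])<.05);
  if m.any(): q=L[m];print(lo,hi,m.sum(),q.min(0).round(4),q.max(0).round(4))
cv2.imwrite('pics/w7c.png',cv2.resize(im[100:400,140:500,::-1],(720,600),interpolation=cv2.INTER_CUBIC))
E
```

```text
to [-0.16 -0.14 11.92] turn 0.001 | tcp [ 0.5737 -0.2727  0.2112] rot [-3.141e+00 -1.000e-03  1.869e+00] yang 17.1 q1,q6 [-0.53 -0.83] w 0.0395 F [-0.1  0.5 -1.5] t 17.0833
t 636 [ 0.5725 -0.2731  0.0588] [ 0.5731 -0.2753  0.0574] [0.029 0.029 0.031]
dish 533 [ 0.5763 -0.2855  0.0334] [ 0.5761 -0.2871  0.0362] [0.08  0.08  0.007]
b 119 [ 0.5917 -0.0759  0.0358] [ 0.5928 -0.0765  0.0364] [0.027 0.029 0.032]
a 113 [0.618  0.0661 0.0366] [0.6191 0.0666 0.0371] [0.027 0.027 0.029]
0.036 0.06 269 [-0.006  -0.0312  0.036 ] [0.011  0.0311 0.0566]
0.02 0.036 252 [-0.0049 -0.0296  0.02  ] [0.0099 0.0294 0.036 ]
0 0.02 258 [ 0.0004 -0.0236  0.    ] [0.0095 0.0232 0.0198]
```

View pics/w7c.png

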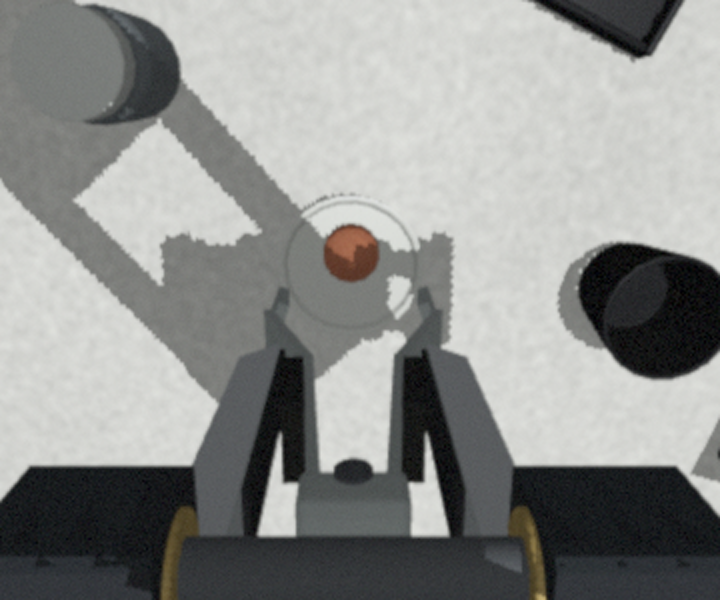

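servo_tool(series="0.16 -0.1 -0.1 0 0;0.16 -0.1 -0.1 1 0;0.16 -0.1 -0.1 3 0;0.16 -0.1 -0.1 4.5 0;0.16 -0.1 -0.1 5 0;0.16 -0.1 -0.1 5 0;0.16 -0.1 -0.1 5 0")

```text
time: 17.72
tool_pos: [0.5729, -0.2755, 0.1614]
ee_rot: [-3.141, -0.0, 1.867]
wrist_force: [-1.1, 0.0, -1.4]
width: 0.0393
```

```bash
python3 - <<'E'
from h import *
im,P,o=shot('wrist','w8')
to(.573,-.2745,.093,17)
near(P,'t',.573,-.275,.025,.042,.085)
E
```

```text
to [ 0.14 -0.    6.93] turn -0.001 | tcp [ 0.5733 -0.2758  0.1623] rot [3.141e+00 1.000e-03 1.867e+00] yang 17.0 q1,q6 [-0.54 -0.83] w 0.0392 F [-0.2  0.1 -1. ] t 17.7667
t 855 [ 0.5723 -0.2729  0.0588] [ 0.5733 -0.2756  0.0572] [0.03  0.029 0.03 ]
```

servo_tool(series="0.16 0.05 0 1.5 0;0.16 0.05 0 3 0;0.16 0.05 0 4 0;0.16 0.05 0 5 0;0.16 0.05 0 6 0;0.16 0.05 0 6.5 0;0.16 0.05 0 6.8 0;0.16 0.05 0 6.8 0;0.16 0.05 0 6.8 0;0.16 0.05 0 6.8 0")

```text
time: 18.6
tool_pos: [0.5733, -0.2755, 0.0943]
ee_rot: [3.141, 0.001, 1.867]
wrist_force: [0.2, 0.1, -0.4]
width: 0.0396
```

```bash
python3 - <<'E'
from h import *
im,P,o=shot('wrist','w9')
to(.573,-.2755,.093,17)
near(P,'t',.573,-.275,.025,.06,.085)
i,P,_=shot('scene','s9')
cv2.imwrite('pics/c9.png',np.hstack([cv2.resize(im[150:350,200:440,::-1],(480,400)),cv2.resize(i[300:480,130:330,::-1],(400,400))])[:,:800])
E
```

```text
to [ 0.01 -0.03  0.14] turn -0.001 | tcp [ 0.5733 -0.2755  0.0944] rot [3.140e+00 1.000e-03 1.867e+00] yang 17.0 q1,q6 [-0.54 -0.83] w 0.0396 F [-0.2  1.  -1.3] t 18.65
t 860 [ 0.5736 -0.2729  0.0676] [ 0.573  -0.2731  0.0725] [0.05  0.025 0.025]
```

View pics/c9.png

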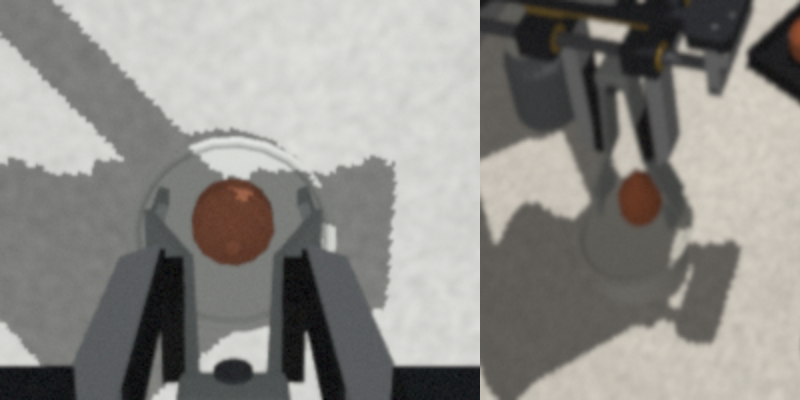

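servo_tool(series="0.16 0 0 0.1 0;0.16 0 0 0.1 0;0.25 0 0 0.1 0;0.32 0 0 0.1 0;0.4 0 0 0.1 0;0.5 0 0 0.1 0;1 0 0 0.1 0;1 0 0 0.1 0;1 0 0 0.1 0;1 0 0 0.1 0;1 0 0 0.1 0;1 0 0 0.1 0;1 0 0 0.1 0;1 0 0 0.1 0")

```text
time: 19.87
tool_pos: [0.5728, -0.2752, 0.0924]
ee_rot: [3.142, -0.0, 1.867]
wrist_force: [0.4, 0.3, -1.0]
width: 0.0291
```

servo_tool(series="1 0 0 -0.5 0;1 0 0 -1.5 0;1 0 0 -3 0;1 0 0 -5 0;1 0 0 -7 0;1 0 0 -9 0;1 0 0 -11 0;1 0 0 -13 0;1 0 0 -14 0;1 0 0 -14 0;1 0 0 -14 0;1 0 0 -14 0;1 0 0 -14 0;1 0 0 -14 0")

```text
time: 21.03
tool_pos: [0.5723, -0.2749, 0.2305]
ee_rot: [-3.139, -0.002, 1.867]
wrist_force: [0.2, 0.1, -1.3]
width: 0.029
```

```bash
python3 - <<'E'
from h import *
im,P,o=shot('wrist','w10'); i,P2,_=shot('top','t10')
to(.573,-.2755,.232,17)
near(P,'t',.573,-.275,.018,.16,.215)
for n,x,y in (('b',.592,-.076),('a',.618,.066),('s0',.689,.0525),('s1',.6755,-.0185),('s2',.663,-.089)): near(P2,n,x,y,.025,.025,.06)
near(P2,'purple',.389,.078,.02,.012,.06); near(P2,'jar',.4289,-.2203,.04,.05,.12); near(P2,'cup',.4166,.2091,.04,.04,.12)
cv2.imwrite('pics/c10.png',np.hstack([cv2.resize(im[150:400,200:440,::-1],(384,400)),cv2.resize(i[140:340,180:480,::-1],(416,277))[:,:].repeat(1,0) if 0 else cv2.resize(i[130:330,270:480,::-1],(416,400))]))
E
```

```text
to [-0.06  0.04 -0.08] turn -0.001 | tcp [ 0.5725 -0.275   0.2312] rot [-3.140e+00 -2.000e-03  1.867e+00] yang 17.0 q1,q6 [-0.54 -0.83] w 0.0291 F [ 0.9  0.2 -2. ] t 21.1333
t 1678 [ 0.5717 -0.2699  0.197 ] [ 0.573  -0.275   0.1945] [0.036 0.03  0.041]
b 115 [ 0.592  -0.076   0.0363] [ 0.5927 -0.0767  0.039 ] [0.027 0.027 0.026]
a 113 [0.6178 0.0659 0.0371] [0.6189 0.0666 0.0384] [0.027 0.027 0.026]
s0 117 [0.6891 0.0527 0.0362] [0.6901 0.0523 0.0377] [0.028 0.027 0.025]
s1 114 [ 0.675  -0.0186  0.0366] [ 0.6759 -0.0185  0.04  ] [0.027 0.027 0.029]
s2 113 [ 0.663  -0.0889  0.036 ] [ 0.6638 -0.0892  0.0381] [0.027 0.028 0.026]
purple 117 [0.389  0.0779 0.0314] [0.3887 0.0776 0.0319] [0.026 0.027 0.037]
jar 350 [ 0.4292 -0.2118  0.0829] [ 0.429  -0.2146  0.0749] [0.054 0.041 0.047]
cup 185 [0.4154 0.2122 0.0571] [0.4166 0.2092 0.0633] [0.057 0.057 0.046]
```

View pics/c10.png

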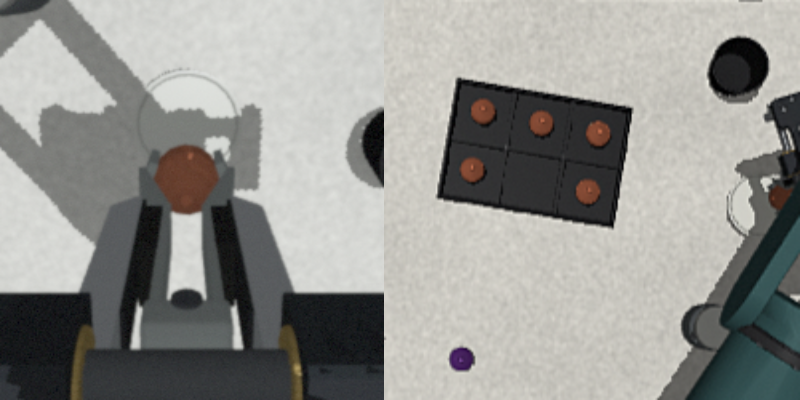

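The dressed bulb is held in the jaws at about (187,178) in the left crop, with the dish empty below. Both bulbs stand in the near-row cells, at about (472,170) and (588,190) in the right crop.

```bash
python3 -c "
from bench import robot; print(robot.close_job())"
```

```text
the job is handed in; nothing more can be done
None
```

I set both bulbs out and lifted the dressed bulb in the tongs, then handed the job in at about 21 s, well under the 72 s limit. The arm was still holding the bulb up.

- **Bulbs:** bulb_a stands upright in cell0 and bulb_b upright in cell2. Both were within about 2 mm of where I aimed in the last top view.
- **Dressed bulb:** the tongs came out of the caddy cleanly and are shut on it (fingers 29 mm apart). Its base is roughly 17 cm above the bench, and only the tongs touched it.
- **Other things:** the seated bulbs, purple bulb and label cup measured where they started.
- **Not confirmed:** the jar read about 6 mm off in y. The arm partly hides it in that picture, and nothing came near it, so I take that as a viewing effect. I did not re-measure the pot, trowel or orange tongs at the end. My moves stayed clear of them.

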